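# Shim a rocking citrus press

## Robot

A 6-joint arm with a two-finger parallel gripper is mounted at the origin on the work surface. World frame = base frame: x ahead of the robot, y to its left, z up, the work surface at z = 0. Lengths are in mm, angles in rad, forces in N, time in s.
With the tool pointing down it reaches from about 325 to 750 mm from the base axis. Payload 7.6 kg.
Tool frame: the origin (TCP) lies on the centre line of the jaws, within the pads' length; the fingertips stand 25 mm ahead of it and the grasp point (between the pads) lies 6 mm ahead of it; z points along the fingers, y is the direction in which the jaws open and shut (so a half turn about z gives the same grasp; the last joint's range is limited). The gripper opens to 85 mm and grips with 20 to 120 N. Pads are 22 mm wide; open, the fingers measure 114 mm over their backs; the gripper's body (76 mm by 85 mm) begins 54 mm behind the grasp point. The pads swing forward as they close: fully open they stand 13 mm farther back than shut.
Start: joints at [1.167, 0.052, 1.401, -0, 1.689, -0.07], TCP at [171.992, 496.046, 256.323] pointing down, gripper open.
Joint ranges: [-2.9, 2.9], [-0.91, 2.17], [0.12, 2.37], [-1.06, 4.2], [0.26, 2.73], [-2.93, 2.93]. Speed limits (rad/s): [2.57, 2.57, 3.01, 3.14, 3.14, 3.14].

## Interface

Orientations are given as a 3x3 rotation matrix whose columns are the frame's x, y, z axes.
In Python, from bench import env gives the robot as it stands. The module is installed in compiled form; this text tells all that it offers.
- The arm moves only by the tool move_arm, never from a script. Its arguments are lists of equal length, an entry for each row: "delta_rot": the turn, a rotation vector about the world's x, y, z in degrees, a list of three; "dp": the shift along the world's x, y, z in mm, a list of three; "jaw": the opening in per cent of the stroke, from 0 (shut) to 100 (fully open). A call has 1 to 12 rows; each row shifts and turns the pose as measured when the row begins; what a row does not reach is not made up. A row lasts 1/12 s, in which the tool goes at most 41.7 mm and 7.16 degrees, less where a joint would pass 70% of its speed; a pose out of reach is approached as far as the arm can. A call is refused whole if a number of a shift passes 41.7 or a number of a turn 7.16, either way. A call with a gripper value outside its range is refused whole. The fingers move at their own pace and stop on an object; the grip force is fixed at half the most. Time passes only in rows, so rows that do not move let the fingers close. It gives the time, the measured TCP pose, the force and the opening at its end, in the units of the state.
- env.read_state(): the state, without advancing time (a new reading comes with each control period).
- env.get_image(name): name is "side" or "top"; returns the picture (384x512x3 uint8, red, green, blue); there is no depth.
- env.camera_model(name): a dict with "mtx" (3x3 intrinsics, pixels), "k1" (the pictures are not rectified: a ray, as slopes to the right and down, at radius r is drawn at 1 + k1 r^2 times it, then the intrinsics apply), "R" (3x3) and "t" (3): a world point X has camera coordinates R X + t. Camera axes: x right, y down, z forward; pixel columns grow to the right and rows downward; lengths in mm; the calibration is good to about 2 mm. A picture is of the moment at which its call begins. camera_model takes no time and is no camera call.
- env.close_job(): hands the job in, once; it reports no verdict.
The state is a dict: "time": time; "q": joint angles; "joint_velocities": joint speeds; "joint_torque": joint torques, N m; "ee_pos": TCP position; "eef_rot": TCP orientation; "ft_force": force on the tool from outside, world axes, zero at the start; "torque": the same for the moment, N m; "width": opening from 0.0 (shut) to 1.0 (fully open).
Only numpy, scipy, OpenCV 4.12 (cv2) and the standard library are available. Lean on these libraries where they do the work, as an engineer would, in place of code of your own. Each camera call takes 0.05 s, during which the arm holds its last target. There are 200 camera calls.

## Task

The lever citrus press rocks because the rubber foot under its front left corner (towards you) is gone. Pick up the tapered wooden shim, slide it flat along the worktop, thin end first and straight in, under the base plate where that foot was, until it drags snugly between plate and worktop, but do not lift the press. Finish while holding the shim there in the gripper, so that I can mark where to trim it, and leave everything else where it is.

Things in the scene. Friction and masses are not known exactly. Their poses are not given: they have to be found in the camera images.
- shim: tapered wooden shim, 150 mm long, 32 wide; flat underside, top sloping evenly from 2 mm thick at the thin end to 12 mm at the butt; about 30 g. Starts flat on the worktop, left or right of the press, thin end away from the robot. Origin: middle of its underside; +x to the thin end, z up. Grip it across near the butt, 50 mm behind the origin. (The other stick is a paddle)
- shim_tip (a point): middle of the shim's thin edge, on its underside, 75 mm from its origin; axes as the shim's
- press_feet: lever citrus press, grey casting: base plate 250 mm deep (x), 190 wide (y), 18 thick; column at the back, lever up: 650 mm tall; go round its front, not through it. Origin: middle of the base, at about worktop height (up to 3 mm off); x points to its back, y to its left as the robot sees it. Rubber feet, 30 mm across, at (100, 68), (100, -68) and (-100, -68) mm; the one at (-100, 68) is missing
- press_corner (a point): point on the lower front edge of the base plate, in line with the missing foot, 27 mm in from the plate's left side. x points straight in under the plate, square to that edge, y left along it, z up. Its height over the worktop, 5 to 8 mm and different each time, is the gap: the shim jams with its thin end 45 to 90 mm inside the edge; feel for it. 180 mm of free space inside
- paddle: stirring paddle of light wood, 175 mm long, 26 wide, 6 mm thick all along, round ended, lying flat on the other side of the press from the shim: leave alone
- dish_a: square white dish, 135 mm, 57 mm high, right of the press: leave alone
- dish_b: square white dish, 135 mm, 57 mm high, left of the press: leave alone
- turner: wooden turner, 300 mm long, lying along x at the left: leave alone
- jar: glass jar with steel cap, 64 mm across, 100 mm high, right of the press: leave alone
- press: the press's casting, which can tip back on its rear feet. Origin: middle of the lower front edge of the base plate; axes as press_feet's. Weighs 7 kg; the front edge lifts at about 19 N upward. Friction of the shim on plate and worktop is about 0.6 each, so pushing the jammed shim in takes about 1.5 times the force with which it bears on the plate. A push of 4 to 12 N is snug
Mind the look-alikes: they are no part of the job. Leave any green look-alike of the shim alone.

How it is judged:
By the outcome, as a careful person would: the job done as asked, in the order asked, and still so for the second after the job is handed in, while the arm keeps its last pose, push and grip.
It also fails if it takes over 42 s, if anything falls off the work surface, if the arm or the gripper's body presses on something with over 40 N, if the wrist force passes 120 N, or if a joint passes its speed limit or range.

## Working session

There is one attempt and no reset: what is moved stays moved. The work goes in short steps, Python scripts to look and compute and a tool call to move; the robot and the scene stay as the last step left them, time stands still between calls to the robot, and variables do not carry over. Pictures are saved under pics/ and viewed, about 8 in all and at most 12, crops included, and the job is handed in when it is done.

Besides the shell and the picture viewer there is one more tool, called as name(argument=value, ...) on one line, values as JSON. move_arm: Moves the arm, as the interface text tells. Its arguments: {"type":"object","properties":{"delta_rot":{"type":"array","items":{"type":"array","items":{"type":"number"}}},"dp":{"type":"array","items":{"type":"array","items":{"type":"number"}}},"jaw":{"type":"array","items":{"type":"number"}}},"required":["delta_rot","dp","jaw"]}

```bash
mkdir -p pics; cat > h.py <<'E'
import numpy as np, cv2
from bench import env
def grab(n,f):
    im=env.get_image(n); cv2.imwrite('pics/'+f,im[:,:,::-1]); return im
def und(c,uv):
    K=np.array(c['mtx']); p=np.c_[np.atleast_2d(uv).astype(float),np.ones(len(np.atleast_2d(uv)))]@np.linalg.inv(K).T
    d=p[:,:2]; s=d.copy()
    for _ in range(20): s=d/(1+c['k1']*(s**2).sum(1,keepdims=True))
    return s
def ray(n,uv,z=0.):
    c=env.camera_model(n); s=und(c,uv); R=np.array(c['R']); t=np.array(c['t']).ravel()
    d=np.c_[s,np.ones(len(s))]@R; o=-R.T@t
    return o+d*((z-o[2])/d[:,2])[:,None]
def proj(n,X):
    c=env.camera_model(n); P=np.atleast_2d(X)@np.array(c['R']).T+np.array(c['t']).ravel()
    s=P[:,:2]/P[:,2:]; s=s*(1+c['k1']*(s**2).sum(1,keepdims=True))
    return (np.c_[s,np.ones(len(s))]@np.array(c['mtx']).T)[:,:2]
E
python3 - <<'E'
from h import *
a=grab('top','t0.png');b=grab('side','s0.png')
cv2.imwrite('pics/both0.png',cv2.resize(np.hstack([a,b]),(800,300),interpolation=cv2.INTER_AREA)[:,:,::-1])
for n in('top','side'):
    c=env.camera_model(n);print(n,np.round(-np.array(c['R']).T@np.array(c['t']).ravel()),np.round(c['R'],2).tolist(),c['mtx'],c['k1'])
s=env.read_state();print(s['ft_force'],np.round(s['eef_rot'],3),s['width'],s['time'])
E
```

```text
top [ 383.   21. 1436.] [[0.03, -1.0, 0.01], [-0.99, -0.03, -0.12], [0.12, -0.0, -0.99]] [[396.33927806   0.         256.13540527]
 [  0.         396.33927806 191.2237764 ]
 [  0.           0.           1.        ]] -0.03317090651323675
side [ 509. 1012. 1106.] [[-1.0, -0.06, 0.01], [-0.05, 0.72, -0.69], [0.03, -0.69, -0.72]] [[406.19451098   0.         255.0832313 ]
 [  0.         406.19451098 192.6144783 ]
 [  0.           0.           1.        ]] 0.013634008569517618
[ 0.34232064 -0.44320168 -0.40189982] [[-0.945  0.328 -0.001]
 [ 0.328  0.945 -0.001]
 [ 0.    -0.001 -1.   ]] 0.9937517846879899 0.1
```

View pics/t0.png

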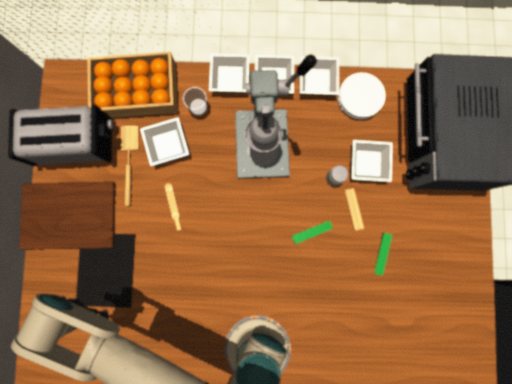

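View pics/s0.png

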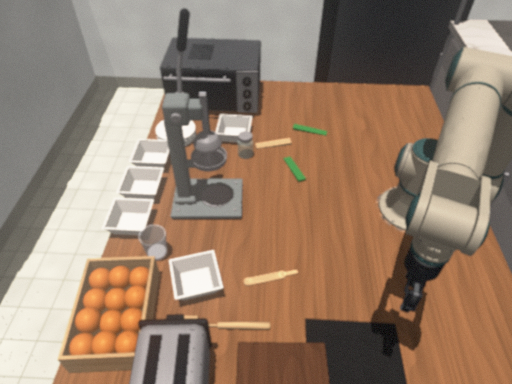

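In the top view, two light sticks could be the shim. The one at (173,206) has a wide blade, narrow handle and round end, so it is the paddle. The one at (355,209) is straight and square-ended, so it is probably the shim. The green ones at (312,232) and (383,254) are decoys. I'll confirm with a crop and measure.

```bash
python3 - <<'E'
from h import *
a=cv2.imread('pics/t0.png');b=cv2.imread('pics/s0.png')
r=lambda im,x,y,w,h:cv2.resize(im[y:y+h,x:x+w],(400,300),interpolation=cv2.INTER_CUBIC)
cv2.imwrite('pics/c0.png',np.vstack([np.hstack([r(a,315,175,80,60),r(a,133,177,80,60)]),np.hstack([r(b,235,115,80,60),r(a,222,100,80,85)])]))
hs=cv2.cvtColor(a,cv2.COLOR_BGR2HSV)
print('shim px',a[209,355],hs[209,355],'wood',hs[230,355],'plate',hs[160,245],a[160,245])
m=((hs[:,:,2]>170)&(hs[:,:,1]>60)&(hs[:,:,0]<30)).astype(np.uint8);m[:, :335]=0;m[:,370:]=0;m[:185]=0;m[235:]=0
ct=max(cv2.findContours(m,0,1)[0],key=cv2.contourArea)
P=ray('top',ct[:,0],5.)[:,:2]; q=cv2.minAreaRect(P.astype(np.float32));print('shim',len(ct),q,cv2.boxPoints(q))
# plate
p=((hs[:,:,1]<60)&(a.min(2)>60)&(a.max(2)<190)).astype(np.uint8);p[:,:228]=0;p[:,297:]=0;p[:145]=0;p[185:]=0
ct=max(cv2.findContours(p,0,1)[0],key=cv2.contourArea);cv=ct[:,0]
print(cv2.boundingRect(ct))
# front edge: lowest row per column, subpixel by gradient
g=a.astype(float)@[1/3]*0 if 0 else (a[:,:,0].astype(float)-a[:,:,2])
ed=[]
for x in range(242,286,2):
    col=g[165:188,x]; d=np.abs(np.gradient(col)); k=d.argmax(); w=d[max(k-2,0):k+3]; ed.append([x,165+max(k-2,0)+(w*np.arange(len(w))).sum()/w.sum()])
print(np.round(ed,1).tolist()[::4])
for z in(6.,24.):
    E=ray('top',np.array(ed),z)[:,:2];f=np.polyfit(E[:,1],E[:,0],1);print('front x=f(y)',z,f,np.std(E[:,0]-np.polyval(f,E[:,1])))
for row in range(145,177,6):
    L=g[row,228:248];R=g[row,278:300];xs=[228+np.abs(np.gradient(L)).argmax(),278+np.abs(np.gradient(R)).argmax()]
    print(row,xs,np.round(ray('top',[[xs[0],row],[xs[1],row]],24.)[:,:2]).tolist())
E
```

```text
shim px [126 209 247] [ 21 125 247] wood [ 15 165 201] plate [ 34  22 177] [162 177 175]
shim 198 ((500.3619384765625, -333.60345458984375), (181.0980224609375, 124.98409271240234), 0.22549325227737427) [[ 409.5677  -271.46823]
 [ 410.05957 -396.4514 ]
 [ 591.1562  -395.73868]
 [ 590.6643  -270.75552]]
(237, 145, 52, 33)
[[242.0, 178.0], [250.0, 177.9], [258.0, 177.8], [266.0, 177.0], [274.0, 177.0], [282.0, 176.9]]
front x=f(y) 6.0 [-6.22733521e-02  6.07496518e+02] 0.5653481593142875
front x=f(y) 24.0 [-6.22733521e-02  6.04690650e+02] 0.5582332796259343
145 [np.int64(235), np.int64(288)] [[722.0, 98.0], [727.0, -95.0]]
151 [np.int64(236), np.int64(288)] [[700.0, 94.0], [705.0, -95.0]]
157 [np.int64(236), np.int64(289)] [[677.0, 93.0], [683.0, -99.0]]
163 [np.int64(236), np.int64(289)] [[655.0, 92.0], [661.0, -100.0]]
169 [np.int64(236), np.int64(289)] [[633.0, 92.0], [639.0, -100.0]]
175 [np.int64(236), np.int64(289)] [[611.0, 91.0], [617.0, -100.0]]
```

View pics/c0.png

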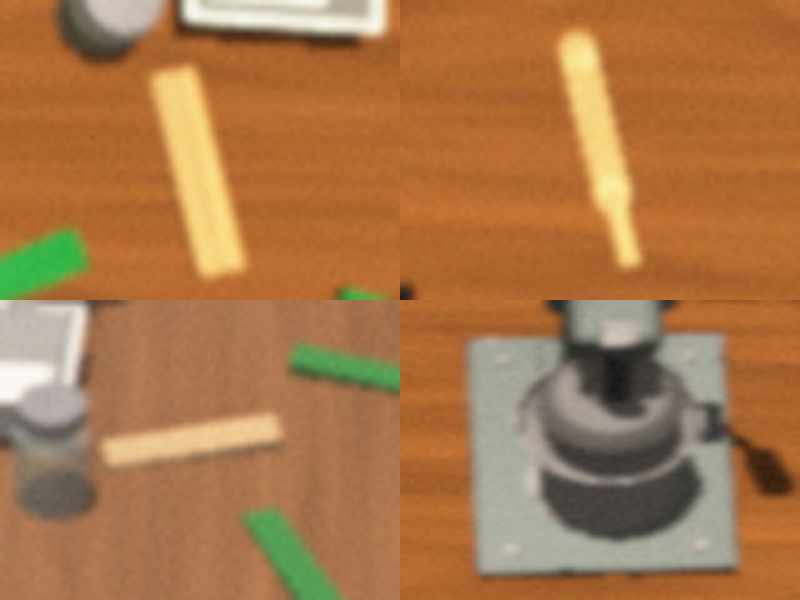

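The crop confirms it: the right stick is straight and square-ended at (349,189) and (360,230), so it is the shim, with its far end thin. The left one is the paddle. The plate's front-left corner is near (602,90) with yaw about +3.6°, so press_corner is about (604,63). Next I refine the shim pose and start the approach.

```bash
python3 - <<'E'
from h import *
a=cv2.imread('pics/t0.png')
m=((a[:,:,1]>165)&(a[:,:,2]>200)).astype(np.uint8);m[:, :337]=0;m[:,370:]=0;m[:186]=0;m[235:]=0
ct=max(cv2.findContours(m,0,1)[0],key=cv2.contourArea)
P=ray('top',ct[:,0],6.)[:,:2]; q=cv2.minAreaRect(P.astype(np.float32));print('shim',cv2.contourArea(ct),q,cv2.boxPoints(q).round().tolist())
for n,uv in(('jar',[338,176]),('gr1',[331,225]),('gr1b',[294,240]),('gr2',[387,235]),('gr2b',[380,273]),('pad',[180,229])):print(n,ray('top',[uv],5.).round()[0,:2])
E
```

```text
shim 326.0 ((502.5003662109375, -340.3685302734375), (149.7911376953125, 32.96832275390625), 14.141310691833496) [[426.0, -343.0], [434.0, -375.0], [579.0, -338.0], [571.0, -306.0]]
jar [ 621. -282.]
gr1 [ 442. -257.]
gr1b [ 384. -124.]
gr2 [ 411. -460.]
gr2b [ 275. -434.]
pad [412. 287.]
```

move_arm(delta_rot=[[0,0,0],[0,0,0],[0,0,0],[0,0,0],[0,0,3.5],[0,0,3.5],[0,0,3.5],[0,0,3.5],[0,0,3.5],[0,0,3.5],[0,0,3.5],[0,0,3.5]], dp=[[30,-28,0],[30,-28,0],[30,-28,0],[30,-28,0],[25,-32,0],[25,-32,0],[15,-38,0],[10,-40,0],[5,-41,0],[5,-41,0],[5,-41,0],[0,-41,0]], jaw=[100,100,100,100,100,100,100,100,100,100,100,100])

```text
time: 1.1
ee_pos: [380.8, 72.3, 248.7]
eef_rot: [[-0.982, -0.19, -0.006], [-0.19, 0.982, -0.01], [0.008, -0.008, -1.0]]
ft_force: [0.6, -0.6, 0.2]
width: 0.997
```

move_arm(delta_rot=[[0,0,1],[0,0,1],[0,0,1],[0,0,0],[0,0,0],[0,0,0],[0,0,0],[0,0,0],[0,0,0],[0,0,0],[0,0,0],[0,0,0]], dp=[[7,-39,0],[7,-39,0],[7,-39,0],[7,-39,-10],[7,-39,-10],[7,-39,-10],[7,-39,-10],[7,-39,-10],[7,-39,-12],[7,-39,-12],[0,-35,-20],[0,0,-20]], jaw=[100,100,100,100,100,100,75,75,75,75,75,75])

```text
time: 2.1
ee_pos: [445.6, -371.1, 134.2]
eef_rot: [[-0.971, -0.241, 0.002], [-0.241, 0.971, -0.014], [0.002, -0.014, -1.0]]
ft_force: [-0.6, -0.8, 0.0]
width: 0.748
```

```bash
python3 - <<'E'
from h import *
s=env.read_state();R=np.array(s['eef_rot']);p=np.array(s['ee_pos']);print(p,np.degrees(np.arctan2(R[1,0],R[0,0]))%360,R[:,2].round(3))
y=np.radians(14.14);print('need',np.array([502.5-50*np.cos(y),-340.4-50*np.sin(y)])-p[:2],
 'tilt fix deg',np.degrees(np.cross(R[:,2],[0,0,-1])).round(2))
E
```

```text
[ 445.57899542 -371.12365613  134.19356569] 193.9191166215387 [ 0.002 -0.014 -1.   ]
need [ 8.4359194  18.50905359] tilt fix deg [0.82 0.09 0.  ]
```

move_arm(delta_rot=[[0.8,0,0.2],[0,0,0],[0,0,0],[0,0,0],[0,0,0],[0,0,0],[0,0,0]], dp=[[4,9,-20],[4,9,-20],[0,0,-20],[0,0,-15],[0,0,-10],[0,0,-5],[0,0,0]], jaw=[75,75,75,75,75,75,75])

```text
time: 2.68
ee_pos: [449.0, -353.0, 30.4]
eef_rot: [[-0.971, -0.238, -0.01], [-0.238, 0.971, 0.01], [0.007, 0.012, -1.0]]
ft_force: [-0.5, 0.4, 0.3]
width: 0.752
```

```bash
python3 - <<'E'
from h import *
s=env.read_state();R=np.array(s['eef_rot']);p=np.array(s['ee_pos']);print(p,np.degrees(np.arctan2(R[1,0],R[0,0]))%360,R[:,2].round(3),s['ft_force'])
y=np.radians(14.14);print('need',np.array([502.5-50*np.cos(y),-340.4-50*np.sin(y)])-p[:2],
 'tilt fix deg',np.degrees(np.cross(R[:,2],[0,0,-1])).round(2))
b=grab('side','s1.png');a=grab('top','t1.png')
r=lambda im,x,y,w,h:cv2.resize(im[y:y+h,x:x+w],(400,300),interpolation=cv2.INTER_CUBIC)
cv2.imwrite('pics/c1.png',np.hstack([r(a,310,160,100,75),r(b,220,90,100,75)])[:,:,::-1])
E
```

```text
[ 449.00360374 -352.98096832   30.4124987 ] 193.77937842177602 [-0.01  0.01 -1.  ] [-0.45809113  0.35690883  0.2558988 ]
need [5.01131108 0.36636578] tilt fix deg [-0.59 -0.56 -0.  ]
```

View pics/c1.png

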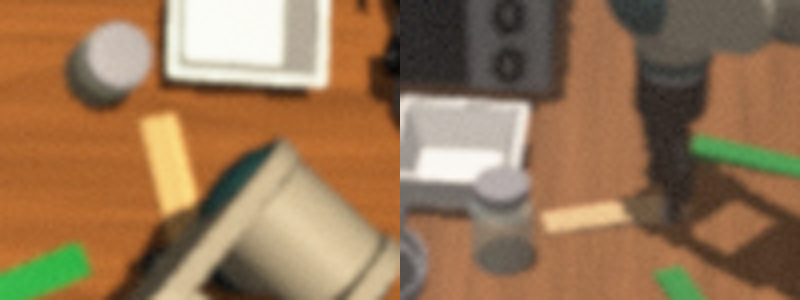

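The fingers straddle the shim near its butt: side view about (386,145), pads at shim level. I'll correct the small errors, go slightly lower and close.

move_arm(delta_rot=[[-0.6,-0.5,0.3],[0,0,0],[0,0,0],[0,0,0],[0,0,0],[0,0,0],[0,0,0],[0,0,0],[0,0,0],[0,0,0]], dp=[[5,0,-3],[0,0,0],[0,0,0],[0,0,0],[0,0,0],[0,0,0],[0,0,0],[0,0,0],[0,0,0],[0,0,0]], jaw=[75,60,45,30,20,20,20,20,20,20])

```text
time: 3.62
ee_pos: [457.5, -355.6, 34.4]
eef_rot: [[-0.97, -0.244, 0.009], [-0.244, 0.97, -0.009], [-0.006, -0.011, -1.0]]
ft_force: [0.3, -0.3, -0.2]
width: 0.332
```

```bash
python3 - <<'E'
from h import *
for i in range(3):
    b=env.get_image('side') if i else grab('side','s2.png')
    s=env.read_state();R=np.array(s['eef_rot']);p=np.array(s['ee_pos']);print(p.round(1),R[:,2].round(3),np.round(s['ft_force'],1),round(s['width'],3))
cv2.imwrite('pics/c2.png',cv2.resize(b[110:170,240:330],(720,480),interpolation=cv2.INTER_CUBIC)[:,:,::-1])
E
```

```text
[ 457.5 -355.5   34.3] [ 0.009 -0.009 -1.   ] [ 0.2  0.4 -0.7] 0.328
[ 457.5 -355.5   34.3] [ 0.009 -0.009 -1.   ] [-0.2 -0.3 -0.1] 0.333
[ 457.5 -355.6   34.4] [ 0.009 -0.009 -1.   ] [-0.2 -0.3 -0.3] 0.329
```

View pics/c2.png

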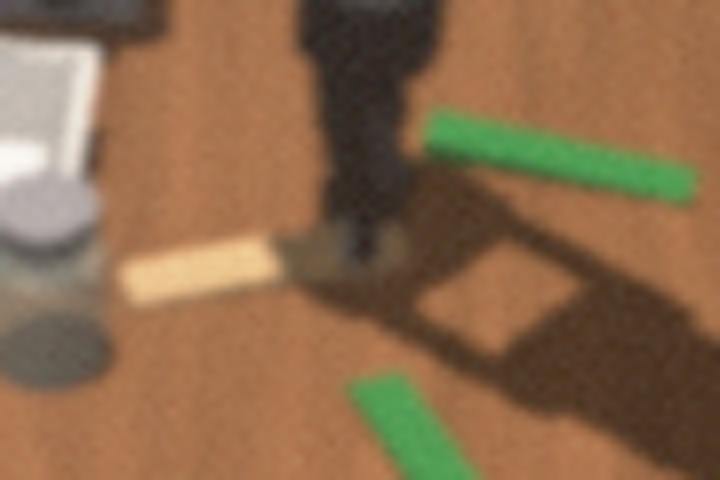

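move_arm(delta_rot=[[0,0,0],[0,0,0],[0,0,0]], dp=[[0,0,0],[0,0,0],[0,0,0]], jaw=[60,60,60])

```text
time: 4.02
ee_pos: [457.5, -355.6, 34.3]
eef_rot: [[-0.97, -0.244, 0.009], [-0.244, 0.97, -0.009], [-0.006, -0.011, -1.0]]
ft_force: [0.3, 0.3, -0.0]
width: 0.604
```

move_arm(delta_rot=[[-0.5,0.5,0]], dp=[[-3,2,-5]], jaw=[60])

```text
time: 4.1
ee_pos: [455.1, -354.4, 30.4]
eef_rot: [[-0.97, -0.243, 0.002], [-0.243, 0.97, -0.02], [0.003, -0.02, -1.0]]
ft_force: [-0.2, -0.3, -0.3]
width: 0.6
```

move_arm(delta_rot=[[0,0,0]], dp=[[0,0,0]], jaw=[60])

```text
time: 4.18
ee_pos: [454.3, -353.6, 29.0]
eef_rot: [[-0.97, -0.244, -0.001], [-0.244, 0.97, -0.019], [0.005, -0.018, -1.0]]
ft_force: [0.2, -0.1, -0.3]
width: 0.598
```

move_arm(delta_rot=[[1,0,0],[0,0,0]], dp=[[0,0,-2],[0,0,0]], jaw=[60,50])

```text
time: 4.35
ee_pos: [454.1, -353.1, 26.6]
eef_rot: [[-0.97, -0.244, -0.001], [-0.244, 0.97, 0.0], [0.001, 0.001, -1.0]]
ft_force: [-0.2, -0.4, 0.3]
width: 0.503
```

move_arm(delta_rot=[[0,0,0],[0,0,0]], dp=[[0,0,0],[0,0,0]], jaw=[42,42])

```text
time: 4.52
ee_pos: [454.1, -353.2, 26.4]
eef_rot: [[-0.97, -0.244, -0.001], [-0.244, 0.97, 0.001], [0.001, 0.001, -1.0]]
ft_force: [-0.6, 0.8, -0.5]
width: 0.421
```

move_arm(delta_rot=[[0,0,0],[0,0,0]], dp=[[0,0,0],[0,0,0]], jaw=[34,34])

```text
time: 4.68
ee_pos: [454.3, -353.5, 26.9]
eef_rot: [[-0.97, -0.244, -0.001], [-0.244, 0.97, 0.0], [0.0, 0.0, -1.0]]
ft_force: [0.0, -0.2, 0.5]
width: 0.356
```

move_arm(delta_rot=[[0,0,0],[0,0,0]], dp=[[0,0,0],[0,0,0]], jaw=[30,28])

```text
time: 4.85
ee_pos: [454.3, -353.6, 26.9]
eef_rot: [[-0.97, -0.244, -0.001], [-0.244, 0.97, 0.0], [0.0, 0.0, -1.0]]
ft_force: [-0.1, -0.5, -0.2]
width: 0.346
```

move_arm(delta_rot=[[0,0,0],[0,0,0]], dp=[[0,0,0],[0,0,0]], jaw=[20,20])

```text
time: 5.02
ee_pos: [454.3, -353.5, 26.8]
eef_rot: [[-0.97, -0.244, -0.001], [-0.244, 0.97, 0.0], [0.001, 0.0, -1.0]]
ft_force: [-0.6, -0.8, 0.0]
width: 0.357
```

The grip holds: width 0.35 with the height steady. I'll lift, back off from the jar, turn to the plate's heading and carry it across the front.

move_arm(delta_rot=[[0,0,0],[0,0,0],[0,0,0],[0,0,0],[0,0,-2],[0,0,-2],[0,0,-2],[0,0,-2],[0,0,-2],[0,0,0],[0,0,0],[0,0,0]], dp=[[0,0,10],[0,0,15],[-12,0,20],[-12,0,15],[-6,20,0],[0,30,0],[0,35,0],[0,35,0],[0,35,0],[0,35,0],[0,35,0],[0,30,0]], jaw=[0,0,0,0,0,0,0,0,0,0,0,0])

```text
time: 6.02
ee_pos: [421.6, -94.4, 98.6]
eef_rot: [[-0.999, -0.053, 0.008], [-0.053, 0.999, -0.006], [-0.008, -0.006, -1.0]]
ft_force: [0.3, -0.2, -0.1]
width: 0.354
```

move_arm(delta_rot=[[0.3,0.4,0.5],[0,0,0],[0,0,0],[0,0,0],[0,0,0],[0,0,0],[0,0,0]], dp=[[-2,35,0],[0,35,0],[0,30,-10],[0,20,-15],[0,8,-10],[0,0,-8],[0,0,0]], jaw=[0,0,0,0,0,0,0])

```text
time: 6.6
ee_pos: [419.9, 44.1, 60.8]
eef_rot: [[-0.998, -0.069, 0.012], [-0.069, 0.998, -0.0], [-0.012, -0.001, -1.0]]
ft_force: [-0.9, -0.3, -0.0]
width: 0.35
```

```bash
python3 - <<'E'
from h import *
a=grab('top','t3.png');b=grab('side','s3.png')
s=env.read_state();R=np.array(s['eef_rot']);p=np.array(s['ee_pos']);print(p.round(1),'yaw',np.degrees(np.arctan2(R[1,0],R[0,0]))%360,R[:,2].round(3),np.round(s['ft_force'],1),round(s['width'],3),s['time'])
r=lambda im,x,y,w,h:cv2.resize(im[y:y+h,x:x+w],(400,400),interpolation=cv2.INTER_CUBIC)
cv2.imwrite('pics/c3.png',np.hstack([r(a,210,150,80,80),r(b,210,165,90,90)])[:,:,::-1])
print(np.degrees(.062)+180)
E
```

```text
[420.8  43.4  62.2] yaw 183.86770125657804 [ 0.014 -0.    -1.   ] [ 0.2 -0.1 -0. ] 0.356 6.7
183.5523383298111
```

View pics/c3.png

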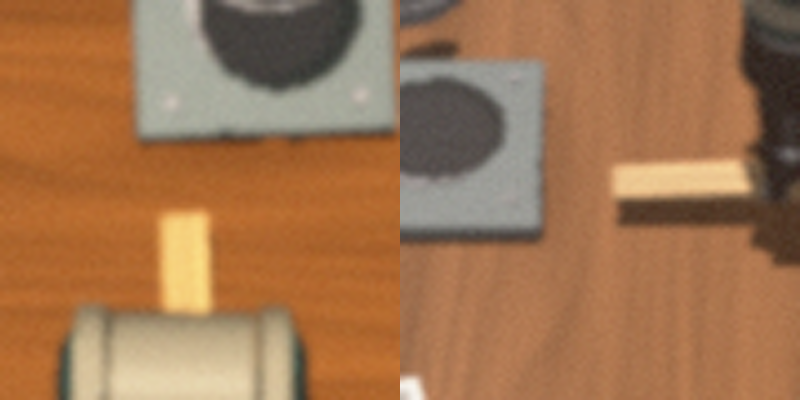

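The shim is held straight: its tip is at about (247,193) in the top view, ahead of the plate's front edge at row 177. I'll measure shim and plate from these pictures for lateral and yaw correction.

```bash
python3 - <<'E'
from h import *
a=cv2.imread('pics/t3.png').astype(float);g=a[:,:,1]
def e(v): d=np.abs(np.gradient(v));k=d.argmax();i=np.arange(max(k-1,0),min(k+2,len(v)));return (d[i]*i).sum()/d[i].sum()
L=[];Rr=[]
for r in range(195,210):
    L.append([236+e(g[r,236:246]),r]);Rr.append([247+e(g[r,247:258]),r])
for nm,z in (('hi',39.),):
    l=ray('top',L,z);q=ray('top',Rr,z);c=(l+q)/2
    f=np.polyfit(c[:,0],c[:,1],1);print('width',(l-q)[:,1].mean(),'yaw',np.degrees(np.arctan(f[0])),'y at grip x',np.polyval(f,421),'mean',c[:,:2].mean(0))
tp=[[x,186+e(g[186:197,x])] for x in range(243,251)];print('tip',ray('top',tp,38.).mean(0))
# plate left edge & front corner with b-r
h=a[:,:,0]-a[:,:,2]
E=ray('top',[[230+e(h[r,230:244]),r] for r in range(146,175)],24.);f=np.polyfit(E[:,0],E[:,1],1);print('plate left yaw',np.degrees(np.arctan(f[0])),'y@605',np.polyval(f,605))
E=ray('top',[[x,168+e(h[168:185,x])] for x in range(240,286)],6.);f=np.polyfit(E[:,1],E[:,0],1);print('front yaw',-np.degrees(np.arctan(f[0])),'x@63',np.polyval(f,63))
E=ray('top',[[281+e(h[r,281:297]),r] for r in range(155,175)],24.);f=np.polyfit(E[:,0],E[:,1],1);print('plate right yaw',np.degrees(np.arctan(f[0])),'y@613',np.polyval(f,613))
E
```

```text
width 33.38158396859636 yaw 3.621829754873291 y at grip x 43.43327342775983 mean [513.26020696  49.27308488]
tip [548.87473471  50.85912015  38.        ]
plate left yaw 2.686284877573089 y@605 89.81286480178191
front yaw 3.5117990384165734 x@63 603.5482610970857
plate right yaw 2.472305439848661 y@613 -101.33384928787567
```

move_arm(delta_rot=[[0,0.8,-0.2],[0,0,0],[0,0,0],[0,0,0],[0,0,0]], dp=[[0,5,-12],[0,3,-10],[0,0,-7],[0,0,-3],[0,0,0]], jaw=[0,0,0,0,0])

```text
time: 7.12
ee_pos: [423.3, 47.2, 31.2]
eef_rot: [[-0.998, -0.057, 0.005], [-0.057, 0.998, -0.001], [-0.005, -0.002, -1.0]]
ft_force: [-0.7, 0.3, -0.9]
width: 0.354
```

```bash
cat > st.py <<'E'
from h import *
s=env.read_state();R=np.array(s['eef_rot']);p=np.array(s['ee_pos']);print(p.round(1),'yaw',round(np.degrees(np.arctan2(R[1,0],R[0,0]))%360,2),'fix deg',np.degrees([-R[1,2],R[0,2]]).round(2),np.round(s['ft_force'],1),np.round(s['torque'],2),round(s['width'],3),s['time'])
t=np.radians(3.4);u=np.array([np.cos(t),np.sin(t)]);d=p[:2]+128*u-[603.5,62.5]
print('tip depth',(d@u).round(1),'lateral',(d@[-u[1],u[0]]).round(1))
E
python3 st.py
```

```text
[423.3  47.2  31.2] yaw 183.28 fix deg [0.07 0.3 ] [-0.7  0.3 -0.9] [0.04 0.01 0.02] 0.354 7.1167
tip depth -52.8 lateral -4.5
```

move_arm(delta_rot=[[0,0.3,0.1],[0,0,0],[0,0,0],[0,0,0]], dp=[[0,5,-2],[0,0,-1.5],[0,0,0],[0,0,0]], jaw=[0,0,0,0])

```text
time: 7.45
ee_pos: [423.9, 52.0, 28.2]
eef_rot: [[-0.998, -0.058, 0.001], [-0.058, 0.998, -0.001], [-0.001, -0.001, -1.0]]
ft_force: [0.2, -0.5, -0.9]
width: 0.353
```

```bash
python3 st.py
```

```text
[423.9  52.   28.2] yaw 183.33 fix deg [0.07 0.04] [ 0.2 -0.5 -0.9] [ 0.02 -0.01 -0.03] 0.353 7.45
tip depth -52.0 lateral 0.2
```

move_arm(delta_rot=[[0,0,0.1],[0,0,0],[0,0,0],[0,0,0],[0,0,0],[0,0,0],[0,0,0]], dp=[[0,0,-1],[0,0,-0.5],[10,0.6,0],[12,0.7,0],[10,0.6,0],[5,0.3,0],[0,0,0]], jaw=[0,0,0,0,0,0,0])

```text
time: 8.03
ee_pos: [462.4, 54.4, 27.4]
eef_rot: [[-0.998, -0.061, 0.002], [-0.061, 0.998, -0.001], [-0.002, -0.001, -1.0]]
ft_force: [0.6, 0.5, -0.2]
width: 0.352
```

```bash
python3 st.py; python3 - <<'E'
from h import *
a=grab('top','t4.png');b=grab('side','s4.png')
r=lambda im,x,y,w,h:cv2.resize(im[y:y+h,x:x+w],(400,400),interpolation=cv2.INTER_CUBIC)
cv2.imwrite('pics/c4.png',np.hstack([r(a,215,150,60,60),r(b,220,170,60,60)])[:,:,::-1])
E
```

```text
[462.4  54.4  27.4] yaw 183.49 fix deg [0.08 0.13] [ 0.6  0.5 -0.2] [-0.   -0.05 -0.  ] 0.352 8.0333
tip depth -13.3 lateral 0.3
```

View pics/c4.png

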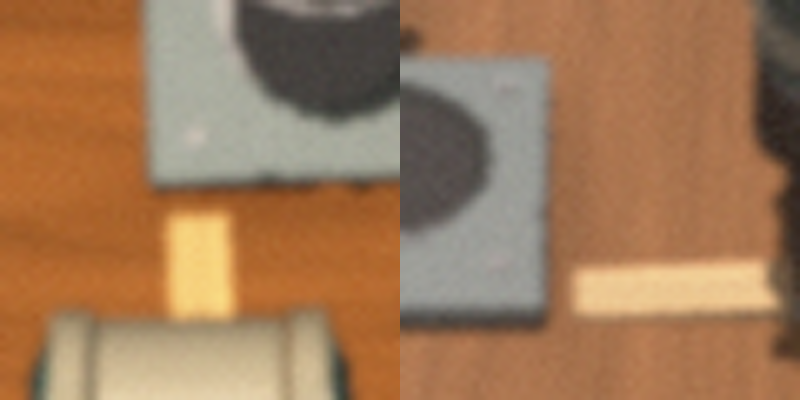

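The shim lies in line with the missing foot, its left edge about 10 mm inside the plate's side and its tip about 13 mm short of the edge. Sliding in.

move_arm(delta_rot=[[0,0.1,-0.1],[0,0,0],[0,0,0],[0,0,0],[0,0,0],[0,0,0]], dp=[[0,0,-0.7],[8,0.5,0],[8,0.5,0],[8,0.5,0],[5,0.3,0],[0,0,0]], jaw=[0,0,0,0,0,0])

```text
time: 8.63
ee_pos: [490.9, 56.3, 27.0]
eef_rot: [[-0.998, -0.059, -0.001], [-0.059, 0.998, -0.001], [0.002, -0.001, -1.0]]
ft_force: [-0.6, 0.3, -0.6]
width: 0.353
```

```bash
python3 st.py
```

```text
[490.9  56.3  27. ] yaw 183.38 fix deg [ 0.08 -0.08] [-0.6  0.3 -0.6] [ 0.01 -0.04  0.03] 0.353 8.6333
tip depth 15.2 lateral 0.5
```

move_arm(delta_rot=[[0,0,0],[0,0,0],[0,0,0],[0,0,0],[0,0,0],[0,0,0]], dp=[[6,0.3,-0.3],[6,0.3,0],[6,0.3,0],[3,0.2,0],[2,0.1,0],[0,0,0]], jaw=[0,0,0,0,0,0])

```text
time: 9.13
ee_pos: [515.1, 57.7, 26.7]
eef_rot: [[-0.998, -0.059, -0.004], [-0.059, 0.998, -0.001], [0.004, -0.001, -1.0]]
ft_force: [-0.2, 0.6, 2.4]
width: 0.352
```

```bash
python3 st.py
```

```text
[515.1  57.7  26.7] yaw 183.39 fix deg [ 0.08 -0.25] [-0.2  0.6  2.4] [0.01 0.07 0.04] 0.352 9.1333
tip depth 39.5 lateral 0.4
```

move_arm(delta_rot=[[0,-0.2,0],[0,0,0],[0,0,0]], dp=[[2.5,0.1,0],[2,0.1,0],[0,0,0]], jaw=[0,0,0])

```text
time: 9.38
ee_pos: [519.8, 57.9, 26.8]
eef_rot: [[-0.998, -0.059, -0.001], [-0.059, 0.998, -0.001], [0.001, -0.001, -1.0]]
ft_force: [-0.5, 0.0, 1.5]
width: 0.357
```

move_arm(delta_rot=[[0,0,0],[0,0,0],[0,0,0]], dp=[[2,0.1,0],[2,0.1,0],[0,0,0]], jaw=[0,0,0])

```text
time: 9.63
ee_pos: [524.0, 58.2, 26.8]
eef_rot: [[-0.998, -0.059, -0.001], [-0.059, 0.998, -0.001], [0.001, -0.001, -1.0]]
ft_force: [-0.7, -0.3, 2.1]
width: 0.356
```

move_arm(delta_rot=[[0,0,0],[0,0,0],[0,0,0]], dp=[[2,0.1,0],[2,0.1,0],[0,0,0]], jaw=[0,0,0])

```text
time: 9.88
ee_pos: [528.3, 58.4, 26.8]
eef_rot: [[-0.998, -0.059, -0.001], [-0.059, 0.998, -0.001], [0.001, -0.001, -1.0]]
ft_force: [-0.7, -0.1, 1.5]
width: 0.355
```

move_arm(delta_rot=[[0,0,0],[0,0,0]], dp=[[2,0.1,0],[1,0.1,0]], jaw=[0,0])

```text
time: 10.05
ee_pos: [531.4, 58.6, 26.7]
eef_rot: [[-0.998, -0.059, -0.002], [-0.059, 0.998, -0.001], [0.002, -0.001, -1.0]]
ft_force: [-2.5, 1.2, 2.6]
width: 0.352
```

move_arm(delta_rot=[[0,0,0],[0,0,0]], dp=[[2,0.1,0],[1,0.1,0]], jaw=[0,0])

```text
time: 10.22
ee_pos: [533.5, 58.8, 26.7]
eef_rot: [[-0.998, -0.059, -0.006], [-0.059, 0.998, -0.002], [0.006, -0.001, -1.0]]
ft_force: [-11.3, -1.3, 9.2]
width: 0.349
```

move_arm(delta_rot=[[0,0,0],[0,0,0]], dp=[[1.5,0.1,0],[1,0.1,0]], jaw=[0,0])

```text
time: 10.38
ee_pos: [533.9, 58.8, 26.7]
eef_rot: [[-0.998, -0.059, -0.013], [-0.059, 0.998, -0.002], [0.013, -0.001, -1.0]]
ft_force: [-7.5, -1.1, 7.6]
width: 0.35
```

move_arm(delta_rot=[[0,-0.4,0]], dp=[[0.7,0,0.3]], jaw=[0])

```text
time: 10.47
ee_pos: [533.8, 58.8, 26.7]
eef_rot: [[-0.998, -0.059, -0.009], [-0.059, 0.998, -0.002], [0.009, -0.002, -1.0]]
ft_force: [-4.2, -0.3, 2.6]
width: 0.354
```

```bash
python3 st.py
```

```text
[533.8  58.8  26.7] yaw 183.39 fix deg [ 0.13 -0.52] [-4.2 -0.3  2.6] [0.15 0.76 0.  ] 0.354 10.4667
tip depth 58.2 lateral 0.4
```

move_arm(delta_rot=[[0,-0.3,0]], dp=[[1.5,0.1,0.2]], jaw=[0])

```text
time: 10.55
ee_pos: [533.8, 58.8, 26.7]
eef_rot: [[-0.998, -0.059, -0.008], [-0.059, 0.998, -0.002], [0.009, -0.002, -1.0]]
ft_force: [-12.9, -2.0, 11.0]
width: 0.352
```

```bash
python3 st.py;python3 -c "
from h import *
a=grab('top','t5.png');b=grab('side','s5.png')
r=lambda im,x,y,w,h:cv2.resize(im[y:y+h,x:x+w],(400,400),interpolation=cv2.INTER_CUBIC)
cv2.imwrite('pics/c5.png',np.hstack([r(a,215,150,60,60),r(b,220,170,60,60)])[:,:,::-1])
"; python3 st.py
```

```text
[533.8  58.8  26.7] yaw 183.39 fix deg [ 0.14 -0.48] [-12.9  -2.   11. ] [-0.07  2.11 -0.03] 0.352 10.55
tip depth 58.2 lateral 0.4
[533.8  58.8  26.7] yaw 183.4 fix deg [ 0.14 -0.48] [-10.5  -0.3   8.4] [-0.02  1.69  0.01] 0.353 10.65
tip depth 58.2 lateral 0.5
```

View pics/c5.png

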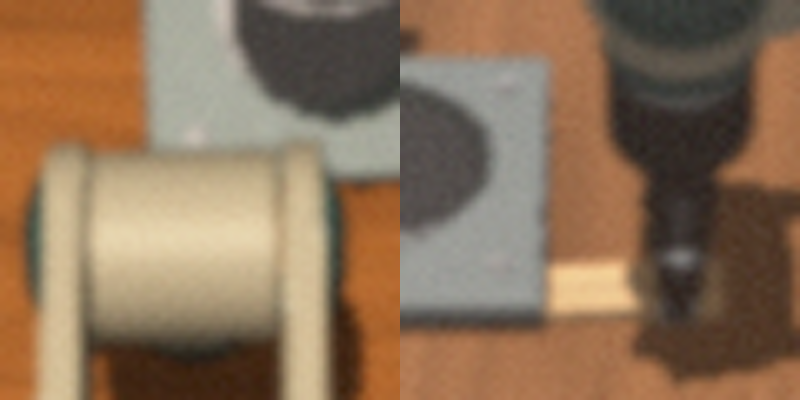

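move_arm(delta_rot=[[0,-0.2,0]], dp=[[1.1,0.1,0.7]], jaw=[0])

```text
time: 10.73
ee_pos: [533.8, 58.8, 26.8]
eef_rot: [[-0.998, -0.059, -0.008], [-0.059, 0.998, -0.003], [0.008, -0.002, -1.0]]
ft_force: [-4.6, -0.2, -0.4]
width: 0.357
```

```bash
python3 st.py;python3 -c "
from h import *
a=env.get_image('top')"; python3 st.py
```

```text
[533.8  58.8  26.8] yaw 183.39 fix deg [ 0.16 -0.48] [-4.6 -0.2 -0.4] [-0.05  0.5  -0.  ] 0.357 10.7333
tip depth 58.2 lateral 0.4
[533.8  58.8  26.7] yaw 183.4 fix deg [ 0.16 -0.47] [-7.7 -0.9  4. ] [0.02 1.01 0.03] 0.353 10.7833
tip depth 58.2 lateral 0.5
```

```bash
python3 - <<'E'
from h import *
for i in range(8):
    b=env.get_image('side');s=env.read_state();print(np.round(s['ft_force'],1),np.round(s['ee_pos'],1))
a=grab('top','t6.png');cv2.imwrite('pics/s6.png',b[:,:,::-1])
for n,box in(('s',(170,158,65,72)),('t',(236,148,16,22))):
    x,y,w,h=box
    A,B=[cv2.cvtColor(cv2.imread(f'pics/{n}{k}.png'),cv2.COLOR_BGR2GRAY)[y:y+h,x:x+w].astype(np.float32) for k in(3,6)]
    print(n,'plate shift px',cv2.phaseCorrelate(A,B))
E
```

```text
[-6.2 -0.8  3.4] [533.8  58.8  26.7]
[-6.7 -0.1  3.8] [533.8  58.8  26.7]
[-7.2 -1.1  2.9] [533.8  58.8  26.7]
[-6.6 -1.1  3.2] [533.8  58.8  26.7]
[-6.5 -0.9  3.4] [533.8  58.8  26.7]
[-6.6 -1.1  3. ] [533.8  58.8  26.7]
[-6.5 -1.5  2.6] [533.8  58.8  26.7]
[-5.7 -1.   4. ] [533.8  58.8  26.7]
s plate shift px ((0.010132994080009894, -0.011627656359550542), 1.009912954436408)
t plate shift px ((-0.04916459332586243, -0.09331450467643698), 0.9862410997351011)
```

```bash
python3 -c "
from bench import env
env.close_job();print(env.read_state()['time'])"
```

```text
the job is handed in; nothing more can be done
the job is handed in; nothing more can be done
```

The shim is jammed snugly under the front-left corner of the press, and the gripper is still holding it there, so you can mark it. I slid it in flat along the worktop, thin end first and in line with the missing foot, and handed the job in at about 11 s.

**Final state:**
- **Depth:** the thin end is about 58 mm inside the front edge, less than 1 mm off the foot line. This comes from the arm position and the shim length seen in the camera; the tip itself is hidden.
- **Angle:** the shim is within about 1° of square to the front edge. Camera estimates of the plate's heading ranged from 2.5° to 3.6°, and I used 3.4°.
- **Push:** it held steady at about 6.5 N, within the 4–12 N snug range, and the shim no longer moved forward.
- **Press:** before and after pictures show the plate shifted less than 0.1 pixel, so it was neither lifted nor moved as far as the cameras can tell.

**Didn't go cleanly:**
- **First grip:** it closed too high on the shim, so I opened and gripped again lower.
- **Pushing in:** the push briefly read 12.9 N, just over the snug range, before I eased it off.
- **Tilt and downward force:** the tool is tilted about 0.5° and presses down on the worktop with about 3 N. Part of the 6.5 N push is therefore friction on the worktop.

I did not touch the paddle, dishes, jar, turner or green look-alikes, but I took no separate final check of where they are.

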